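# Start the microscope's cold light: rocker, fan, lamp

## Task

Start up the microscope's light box with the closed fingertips: first tip the rocker switch on by pressing its raised green half fully down, then push the blue fan key fully in, and only then push the yellow lamp key fully in, and finish clear of the box. The rocker and keys stay where they are pushed. Leave the red key out, and do not pick up or shift anything standing on or around the box.

Things in the scene. Friction and masses are not known exactly. Their poses are not given: they have to be found in the camera images.
- light_box: fixed white box, 200 (x) x 320 (y) x 100 mm high; origin: centre of its underside, z up. On its flat top four controls in a row along y, 68 mm apart, 20 mm to -x of centre, in any order: rocker, blue, yellow, red key, each on a black mount 42 mm wide, 5 mm high. Two thin rigid light arms rise from its +x face to 146 mm height, 100 to 230 mm to +x of centre
- rocker_green (a point): point on the top of the rocker's green half, 22 mm from the hinge; rides and turns with the rocker, y axis along the hinge. Rocker: shallow V 28 mm wide, halves 30 mm long, green to -x of the hinge, white to +x. Hinge along the box's y, 18 mm above the box's top. On: the green half is level, 18 mm above the box's top
- rocker (a joint): rocker angle in rad: 0 off (starts 0 to 0.04): green half slopes up 0.4 rad away from the hinge, white half level. 0.4 fully on: green half level. Friction 0.07 N m (3 to 4 N pressed at the green half's middle or beyond); stays where it is left
- fan_key_top (a point): centre of the top face of the square blue key, cap 28 x 28 mm; rides with the key. z up, x and y along the box's edges. Out (0): this point is 17 mm above the box's top; it travels 8 mm straight down, resists with about 4 N all the way and stays where it is left (no spring). This is the fan key
- fan_key (a joint): blue fan key travel in m: 0 fully out, 0.008 fully in; starts between 0 and 0.001
- lamp_key_top (a point): centre of the top face of the square yellow key, cap 28 x 28 mm; rides with the key. z up, x and y along the box's edges. Out (0): this point is 17 mm above the box's top; it travels 8 mm straight down, resists with about 4 N all the way and stays where it is left (no spring). This is the lamp key
- lamp_key (a joint): yellow lamp key travel in m: 0 fully out, 0.008 fully in; starts between 0 and 0.001
- boost_key_top (a point): centre of the top face of the square red key, cap 28 x 28 mm; rides with the key. z up, x and y along the box's edges. Out (0): this point is 17 mm above the box's top; it travels 8 mm straight down, resists with about 4 N all the way and stays where it is left (no spring). Not to be pressed
- boost_key (a joint): red key travel in m: 0 fully out, 0.008 fully in; starts between 0 and 0.001
- vial: amber vial with a white cap, 24 mm across, 45 mm tall, upright on the box's top on the +x side of the controls; origin under its centre; leave alone
- dish: closed clear Petri dish, 91 mm across, 18 mm tall, on the bench at the box's +y end; origin under its centre; leave alone
- forceps: steel forceps lying flat, 135 mm long in x, 26 mm wide, 4 mm high, on the bench at the box's -y end; origin at the middle of the underside; leave alone
- reagent: amber bottle with blue cap, 60 mm across, 120 mm tall, on the bench; origin under its centre; leave alone
- marker: yellow marker pen lying along its x, 125 mm long, 16 mm thick; origin at the middle of its underside; leave alone
- beaker: glass beaker, 68 mm across, 90 mm tall; origin under its centre; leave alone
- cap_box: blue box with a clear lid, 92 x 72 x 62 mm; origin under its centre; leave alone

How it is judged:
By the outcome, as a careful person would: the job done as asked, in the order asked, and still so for the second after the job is handed in, with the robot touching nothing.
It also fails if it takes over 45 s, if anything falls off the work surface, if the arm or the gripper's body presses on something with over 40 N, if the wrist force passes 120 N, or if a joint passes its speed limit or range.

## Robot

A 6-joint arm with a two-finger parallel gripper is mounted at the origin on the work surface. World frame = base frame: x ahead of the robot, y to its left, z up, the work surface at z = 0. Lengths are in m, angles in rad, forces in N, time in s.
With the tool pointing down it reaches from about 0.225 to 0.875 m from the base axis. Payload 3.4 kg.
Tool frame: the origin (TCP) lies midway between the tips of the shut fingers; the grasp point (between the pads) lies 19 mm behind it (pinch_z is the distance from the TCP to the grasp point, in m); z points along the fingers, y is the line along which they close (so a half turn about z gives the same grasp; the last joint's range is limited). The gripper opens to 85 mm and grips with 20 to 120 N. Pads are 22 mm wide; open, the fingers measure 114 mm over their backs; the gripper's body (76 mm by 85 mm) begins 54 mm behind the grasp point. The pads swing forward as they close: fully open they stand 13 mm farther back than shut.
Start: joints at [-1.404, 0.276, 1.505, -0, 1.361, -0.121], TCP at [0.163, -0.551, 0.231] pointing down, gripper open.
Joint ranges: [-2.89, 2.89], [-0.75, 2.08], [0.22, 2.7], [-1.18, 4.32], [0.11, 2.71], [-2.7, 2.7]. Speed limits (rad/s): [2.57, 2.57, 3.14, 3.14, 3.14, 3.14].

## Interface

Orientations are given as a unit quaternion [w, x, y, z].
In Python, from rig import get_state, get_image, sign_off, pinch_z gives the robot as it stands.
- The arm moves only by the tool send_rows, never from a script. Its argument "steps" is one flat list of numbers, 5 for each row, row after row: the gripper's target within -1 to 1 (fully open at 1, half-way at 0, shut at -1), then the shift along the tool's x, y, z in cm, then the turn about the tool's z in degrees. In form: [gripper, x, y, z, roll, gripper, x, y, z, roll, ...]. A call has 1 to 12 rows; each row shifts and turns the commanded pose from where the row before left it, along the tool's axes as they then stand; what a row does not reach is not made up. A row lasts 1/10 s, in which the tool goes at most 50 mm and 8.59 degrees, less where a joint would pass 70% of its speed; a pose out of reach is approached as far as the arm can. A call is refused whole if a number of a shift passes 5 or a number of a turn 8.59, either way. A call with a gripper value outside its range is refused whole. The fingers move at their own pace and stop on an object; "newtons" is the grip in N (left out, the last holds). Time passes only in rows, so rows that do not move let the fingers close. It gives the time, the measured TCP pose, the force, the opening and the grip force at its end, in the units of the state.
- get_state(): the state, without advancing time (a new reading comes with each control period).
- get_image(name): name is "scene" or "side" or "wrist"; returns a dict with "color" (400x640x3 uint8, red, green, blue), "mtx" (3x3 intrinsics, pixels), "k1" (the pictures are not rectified: a ray, as slopes to the right and down, at radius r is drawn at 1 + k1 r^2 times it, then the intrinsics apply), "T" (4x4, takes a point from camera to world coordinates); the wrist camera has in their place "mount" (4x4, takes a point from camera to tool coordinates, whose origin is the TCP and whose axes are the flange's). Camera axes: x right, y down, z forward; pixel columns grow to the right and rows downward; lengths in m; the calibration is good to about 2 mm. A picture is of the moment at which its call begins: read the wrist's pose just before it. There is no depth.
- sign_off(): hands the job in; it is judged then, once.
The state is a dict: "clock": time; "qpos": joint angles; "qd": joint speeds; "effort": joint torques, N m; "position": TCP position; "ee_rot": TCP orientation; "contact_force": force on the tool from outside, world axes, zero at the start; "moment": the same for the moment, N m; "width": finger opening in m; "gripper_force": force on a finger pad.
Only numpy, scipy, OpenCV 4.12 (cv2) and the standard library are available. Lean on these libraries where they do the work, as an engineer would, in place of code of your own. Each camera call takes 0.05 s, during which the arm holds its last target. There are 200 camera calls.

## Working session

There is one attempt and no reset: what is moved stays moved. The work goes in short steps, Python scripts to look and compute and a tool call to move; the robot and the scene stay as the last step left them, time stands still between calls to the robot, and variables do not carry over. Pictures are saved under pics/ and viewed, at most 10 in all, crops included, and the job is handed in when it is done.

Besides the shell and the picture viewer there is one more tool, called after ">>>" as name(argument=value, ...) on one line, values as JSON. send_rows: Moves the arm, as the interface text tells. Its arguments: {"type":"object","properties":{"steps":{"type":"array"},"newtons":{"type":"number"}},"required":["steps"]}

```bash
mkdir -p pics
python3 - <<'E'
from rig import get_state,get_image,pinch_z
import cv2,numpy as np
s=get_state();print(s['position'],s['ee_rot'],s['clock'],s['width'])
for n in ("scene","side"):
    d=get_image(n);cv2.imwrite(f"pics/{n}0.png",d["color"][:,:,::-1]);np.savez(f"{n}0.npz",**d);print(n,d["T"].round(3).tolist(),d["mtx"].tolist(),d["k1"])
E
```

```text
[ 0.16311911 -0.55084756  0.23042301] [-9.25672953e-04  9.89664174e-01  1.43401413e-01 -2.08685959e-05] 0.0 0.08528059743379432
scene [[0.45, 0.551, -0.703, 1.357], [0.893, -0.277, 0.354, -0.355], [0.001, -0.787, -0.617, 0.772], [0.0, 0.0, 0.0, 1.0]] [[397.96739536880733, 0.0, 318.96527403205], [0.0, 397.96739536880733, 194.78398398458395], [0.0, 0.0, 1.0]] -0.05313726685899238
side [[0.969, -0.197, 0.15, 0.452], [-0.248, -0.757, 0.605, -0.67], [-0.005, -0.623, -0.782, 0.964], [0.0, 0.0, 0.0, 1.0]] [[418.7225134059367, 0.0, 317.55380523619016], [0.0, 418.7225134059367, 195.57754869940646], [0.0, 0.0, 1.0]] -0.030924588901185077
```

View pics/scene0.png

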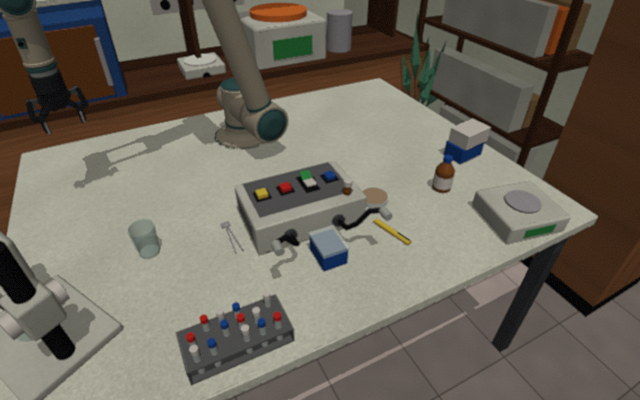

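View pics/side0.png

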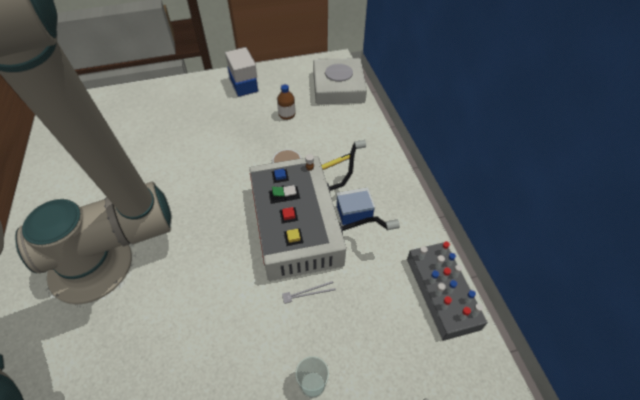

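Both views show the box with, from -y to +y: yellow (scene 262,194), red (286,188), rocker (307,180), and blue (330,176). I'll locate them with colour masks in the two views.

```bash
cat > h.py <<'E'
import numpy as np,cv2
HSV={'blue':((105,150,60),(125,255,255)),'green':((50,120,50),(80,255,255)),'yellow':((20,150,100),(32,255,255)),'red':((0,180,90),(6,255,255))}
def blob(img,c,roi):
    x0,y0,x1,y1=roi
    m=cv2.inRange(cv2.cvtColor(img,cv2.COLOR_RGB2HSV),*map(np.array,HSV[c]))
    k=np.zeros_like(m);k[y0:y1,x0:x1]=m[y0:y1,x0:x1]
    n,l,st,ce=cv2.connectedComponentsWithStats(k)
    i=1+np.argmax(st[1:,4]);return ce[i],st[i]
def ray(uv,d,T):
    p=cv2.undistortPoints(np.float64([[uv]]),d['mtx'],np.array([float(d['k1']),0,0,0]))[0,0]
    return T[:3,3],T[:3,:3]@np.array([*p,1.])
def plane(uv,d,T,z):
    o,r=ray(uv,d,T);return o+r*(z-o[2])/r[2]
def tri(rs):
    A=0;b=0
    for o,r in rs:
        r=r/np.linalg.norm(r);P=np.eye(3)-np.outer(r,r);A=A+P;b=b+P@o
    return np.linalg.solve(A,b)
E
python3 - <<'E'
from h import *
S={n:dict(np.load(n+'0.npz')) for n in('scene','side')}
roi={'scene':(240,160,345,205),'side':(262,165,305,245)}
P={}
for c in HSV:
    rs=[];o=[]
    for n,d in S.items():
        uv,st=blob(d['color'],c,roi[n]);rs.append(ray(uv,d,d['T']));o+=[uv.round(1),st[4],plane(uv,d,d['T'],.124 if c=='green' else .116).round(4)]
    P[c]=tri(rs);print(c,*o,'tri',P[c].round(4))
v=P['blue']-P['yellow'];print(np.linalg.norm(v[:2]),np.degrees(np.arctan2(-v[0],v[1])))
E
```

```text
blue [329.4 175.1] 76 [0.5415 0.0896 0.116 ] [279.7 174. ] 100 [0.5345 0.0837 0.116 ] tri [0.5351 0.0919 0.1095]
green [304.9 174.3] 76 [0.5173 0.0241 0.124 ] [277.4 191.4] 84 [0.5164 0.0188 0.124 ] tri [0.5164 0.0231 0.1219]
yellow [261.6 192.9] 95 [ 0.533  -0.1124  0.116 ] [292.9 235.7] 108 [ 0.527  -0.1193  0.116 ] tri [ 0.5273 -0.1126  0.1099]
red [285.  186.7] 82 [ 0.5357 -0.0452  0.116 ] [288.1 213.3] 101 [ 0.5296 -0.0509  0.116 ] tri [ 0.53   -0.0444  0.1102]
0.20460076134770983 -2.179881868788679
```

>>> send_rows(steps=[-1, 0, 0, -3, 6.2, -1, 0, 0, -3, 6.2, -1, 0, 0, -3, 6.3, -1, 1.5, -2.8, 0, 0, -1, 1.5, -2.8, 0, 0, -1, 1.5, -2.8, 0, 0, -1, 1.5, -2.8, 0, 0, -1, 1.5, -2.8, 0, 0, -1, 1.5, -2.8, 0, 0, -1, 1.5, -2.8, 0, 0, -1, 1.5, -2.8, 0, 0, -1, 1.5, -2.8, 0, 0], newtons=40)

```text
clock: 1.3
position: [0.3081, -0.3033, 0.321]
ee_rot: [-0.0, 1.0, -0.019, -0.0]
contact_force: [1.1, -0.6, -0.2]
width: -0.0002
gripper_force: 0.0
```

>>> send_rows(steps=[-1, 1.5, -2.8, 0, 0, -1, 1.5, -2.8, 0, 0, -1, 1.5, -2.8, 0, 0, -1, 1.5, -2.8, 0, 0, -1, 1.5, -2.8, 0, 0, -1, 1.5, -2.8, 0, 0, -1, 1.5, -2.8, 0, 0, -1, 1.5, -2.8, 0, 0, -1, 1.5, -2.8, 0, 0, -1, 1.5, -2.8, 0, 0, -1, 0, 0, 0, 0, -1, 0, 0, 0, 0])

```text
clock: 2.5
position: [0.4682, -0.0305, 0.3208]
ee_rot: [0.0, 1.0, -0.018, -0.001]
contact_force: [0.4, -0.3, -0.2]
width: -0.0001
gripper_force: 0.0
```

Run:
```python
from rig import get_state,get_image
import cv2,numpy as np
s=get_state();print(s['position'],s['ee_rot'],s['clock'],s['width'])
d=get_image('wrist');cv2.imwrite("pics/w1.png",d["color"][:,:,::-1]);np.savez("w1.npz",pos=s['position'],q=s['ee_rot'],**d);print(d["mount"].round(3).tolist(),d['mtx'][0,0])
```

```text
[ 0.46821671 -0.03048165  0.32077526] [ 2.68126808e-04  9.99829620e-01 -1.84405968e-02 -7.77131937e-04] 2.5 -0.00012619269345170143
[[-0.0, -0.961, -0.275, 0.07], [1.0, -0.0, 0.0, -0.001], [-0.0, -0.275, 0.961, -0.142], [0.0, 0.0, 0.0, 1.0]] 320.656008188248
```

View pics/w1.png

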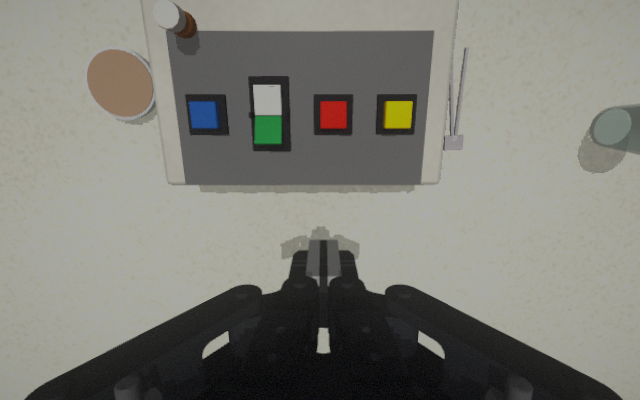

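The wrist view clearly shows blue (203,115), rocker (268,115; green half at 268,130), red (333,115) and yellow (398,115). The vial is well to +x, near (178,20).

```bash
cat >> h.py <<'E'
from scipy.spatial.transform import Rotation as R
def wT(d):
    M=np.eye(4);q=d['q'];M[:3,:3]=R.from_quat([q[1],q[2],q[3],q[0]]).as_matrix();M[:3,3]=d['pos'];return M@d['mount']
E
python3 - <<'E'
from h import *
d=dict(np.load('w1.npz'));T=wT(d);P={}
Tt=np.eye(3);q=d['q'];Rt=R.from_quat([q[1],q[2],q[3],q[0]]).as_matrix()
for c in HSV:
    uv,st=blob(d['color'],c,(165,70,435,180));P[c]=plane(uv,d,T,.124 if c=='green' else .1165)
    x,y,w,h,a=st
    W=[plane(p,d,T,.124 if c=='green' else .1165) for p in((x,y+h/2),(x+w,y+h/2),(x+w/2,y),(x+w/2,y+h))]
    print(c,uv.round(1),P[c].round(4),'size',np.linalg.norm(W[1]-W[0]).round(4),np.linalg.norm(W[3]-W[2]).round(4),'tool shift cm',((P[c]-d['pos'])@Rt*100).round(2))
v=P['blue']-P['yellow'];print(np.linalg.norm(v),np.degrees(np.arctan2(-v[0],v[1])))
E
```

```text
blue [203.7 114.3] [0.5358 0.0919 0.1165] size 0.0321 0.0282 tool shift cm [  6.34 -12.49  20.41]
green [267.6 129.9] [0.5182 0.0257 0.124 ] size 0.0289 0.0293 tool shift cm [ 4.82 -5.81 19.67]
yellow [397.9 114.4] [ 0.5284 -0.11    0.1165] size 0.0302 0.0282 tool shift cm [ 6.34  7.71 20.42]
red [333.  114.5] [ 0.5309 -0.0425  0.1165] size 0.0282 0.0282 tool shift cm [ 6.34  0.95 20.42]
0.20201554182396006 -2.1067446379090002
```

>>> send_rows(steps=[-1, 1.5, -1.95, 0, 0, -1, 1.5, -1.95, 0, 0, -1, 1.5, -1.95, 0, 0, -1, 0, 0, 4, 0, -1, 0, 0, 4, 0, -1, 0, 0, 4, 0, -1, 0, 0, 3, 0, -1, 0, 0, 2, 0, -1, 0, 0, 1, 0, -1, 0, 0, 0, 0, -1, 0, 0, 0, 0])

```text
clock: 3.65
position: [0.5164, 0.0253, 0.1422]
ee_rot: [0.0, 1.0, -0.02, 0.001]
contact_force: [-0.3, -0.1, -0.3]
width: 0.0001
gripper_force: 0.0
```

Run:
```python
from rig import get_state,get_image
import cv2,numpy as np
s=get_state();print(s['position'],s['ee_rot'],s['contact_force'])
d=get_image('wrist');e=get_image('side')
cv2.imwrite("pics/w2.png",np.hstack([d["color"][100:400,140:500],cv2.resize(e["color"][140:270,230:350],None,fx=2.3,fy=2.3)[:300]])[:,:,::-1])
```

```text
[0.51640027 0.02526929 0.14220731] [ 1.74168042e-04  9.99805453e-01 -1.97070828e-02  8.09958911e-04] [-0.26478687 -0.09893906 -0.25570665]Traceback (most recent call last):
  File "<stdin>", line 5, in <module>
    return _nx.concatenate(arrs, 1, dtype=dtype, casting=casting)
           ~~~~~~~~~~~~~~~^^^^^^^^^^^^^^^^^^^^^^^^^^^^^^^^^^^^^^^
ValueError: all the input array dimensions except for the concatenation axis must match exactly, but along dimension 0, the array at index 0 has size 300 and the array at index 1 has size 299
```

>>> send_rows(steps=[-1, 0, 0, 0.6, 0, -1, 0, 0, 0.5, 0, -1, 0, 0, 0.4, 0, -1, 0, 0, 0.3, 0, -1, 0, 0, 0.3, 0, -1, 0, 0, 0.2, 0, -1, 0, 0, 0, 0, -1, 0, 0, 0, 0])

```text
clock: 4.55
position: [0.5158, 0.026, 0.1181]
ee_rot: [0.0, 1.0, -0.019, 0.0]
contact_force: [-0.6, 0.3, 0.5]
width: 0.0002
gripper_force: 0.5
```

Run:
```python
from rig import get_state,get_image
import cv2,numpy as np
s=get_state();print(s['position'],s['contact_force'])
d=get_image('wrist');e=get_image('side')
cv2.imwrite("pics/w2.png",np.hstack([d["color"][100:400,140:500],cv2.resize(e["color"][140:270,230:350],(276,300))])[:,:,::-1])
```

```text
[0.51584097 0.02596952 0.11805749] [-0.58565635  0.2809525   0.48480234]
```

View pics/w2.png

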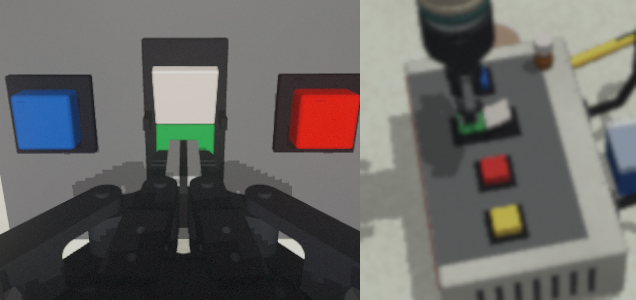

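The fingertips are on the green half and the white half now stands up, but the contact force is still small. I'll push on until I feel the stop.

>>> send_rows(steps=[-1, 0, 0, 0.1, 0, -1, 0, 0, 0.05, 0, -1, 0, 0, 0, 0])

```text
clock: 4.95
position: [0.516, 0.0259, 0.118]
ee_rot: [0.0, 1.0, -0.019, 0.001]
contact_force: [-3.6, -0.4, 8.4]
width: 0.0003
gripper_force: 4.6
```

>>> send_rows(steps=[-1, 0, 0, 0.1, 0, -1, 0, 0, 0, 0, -1, 0, 0, -1.2, 0, -1, 0, 0, -3, 0, -1, 0.85, -3.4, 0, 0, -1, 0.85, -3.4, 0, 0, -1, 0, 0, 0, 0, -1, 0, 0, 0, 0])

```text
clock: 5.75
position: [0.5355, 0.0936, 0.1576]
ee_rot: [0.0, 1.0, -0.018, -0.0]
contact_force: [0.1, -0.2, 0.1]
width: 0.0003
gripper_force: 0.0
```

Run:
```python
from rig import get_state,get_image
from h import *
s=get_state();print(s['position'],s['contact_force'])
d=get_image('wrist');e=get_image('side')
cv2.imwrite("pics/w3.png",np.hstack([d["color"][100:400,140:500],cv2.resize(e["color"][140:270,230:350],(276,300))])[:,:,::-1])
d.update(pos=s['position'],q=s['ee_rot']);T=wT(d)
for c,z in(('green',.118),('red',.117)):
    uv,st=blob(d['color'],c,(0,100,640,400));x,y,w,h,a=st
    print(c,st,[plane(p,d,T,z)[:2].round(4) for p in(uv,(x,y),(x+w,y+h))])
```

```text
[0.53547521 0.09360218 0.15764637] [ 0.10050578 -0.15669597  0.12385413]
green [ 410  227   50   46 2090] [array([0.5188, 0.0267]), array([0.5344, 0.042 ]), array([0.5024, 0.0096])]
red [ 513  200   63   48 2591] [array([ 0.5334, -0.0381]), array([ 0.5488, -0.018 ]), array([ 0.5167, -0.0596])]
```

View pics/w3.png

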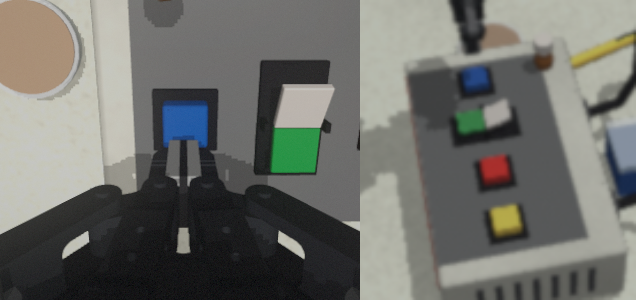

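The rocker is on: the green half is level and the white half is raised. The tip is centred on blue at column 185, so I'll press it.

>>> send_rows(steps=[-1, 0, 0, 2, 0, -1, 0, 0, 1.2, 0, -1, 0, 0, 0.5, 0, -1, 0, 0, 0.4, 0, -1, 0, 0, 0.3, 0, -1, 0, 0, 0.3, 0, -1, 0, 0, 0.15, 0, -1, 0, 0, 0.15, 0, -1, 0, 0, 0.1, 0, -1, 0, 0, 0, 0])

```text
clock: 6.85
position: [0.5353, 0.0929, 0.1089]
ee_rot: [0.0, 1.0, -0.019, 0.001]
contact_force: [-5.5, -2.8, 14.7]
width: 0.0
gripper_force: 7.5
```

Fully in: the tip stops at z = 0.109 with 14.7 N. Next is yellow, crossing over the rocker and red with clearance.

>>> send_rows(steps=[-1, 0, 0, -2, 0, -1, 0, 0, -3.5, 0, -1, 0, 4.08, 0, 0, -1, 0, 4.08, 0, 0, -1, 0, 4.08, 0, 0, -1, 0, 4.08, 0, 0, -1, 0, 4.08, 0, 0, -1, 0, 0, 0, 0, -1, 0, 0, 0, 0])

```text
clock: 7.75
position: [0.5279, -0.1112, 0.1616]
ee_rot: [-0.0, 1.0, -0.021, 0.0]
contact_force: [-0.7, 0.5, -0.4]
width: 0.0002
gripper_force: 0.0
```

Run:
```python
from rig import get_state,get_image
import cv2,numpy as np
s=get_state();print(s['position'],s['contact_force'])
d=get_image('wrist');e=get_image('side')
cv2.imwrite("pics/w4.png",np.hstack([d["color"][100:400,140:500],cv2.resize(e["color"][140:270,230:350],(276,300))])[:,:,::-1])
```

```text
[ 0.52791104 -0.11118749  0.1615706 ] [-0.73006751  0.4540569  -0.36705721]
```

View pics/w4.png

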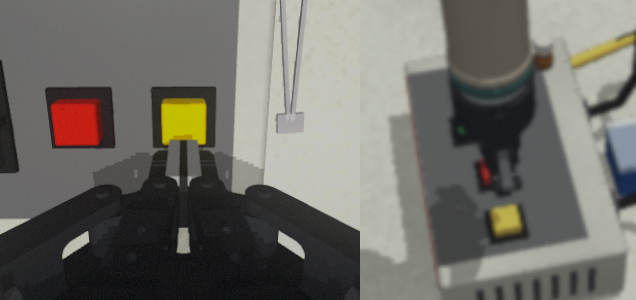

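The tip is lined up with yellow at column 184, with red clear to the side. Pressing 5.25 cm down, plus a little overpress.

>>> send_rows(steps=[-1, 0, 0, 2.4, 0, -1, 0, 0, 1.2, 0, -1, 0, 0, 0.5, 0, -1, 0, 0, 0.4, 0, -1, 0, 0, 0.3, 0, -1, 0, 0, 0.3, 0, -1, 0, 0, 0.15, 0, -1, 0, 0, 0.15, 0, -1, 0, 0, 0.1, 0, -1, 0, 0, 0, 0])

```text
clock: 8.85
position: [0.5278, -0.1104, 0.1089]
ee_rot: [-0.0, 1.0, -0.019, 0.001]
contact_force: [-4.5, 3.4, 14.8]
width: 0.0
gripper_force: 7.4
```

Stopped at z = 0.109 with 14.8 N, as with blue. I'll retreat up and back for a look from near.

>>> send_rows(steps=[-1, 0, 0, -2, 0, -1, 0, 0, -4, 0, -1, 0, 0, -4, 0, -1, 0, 0, -4, 0, -1, 0, 0, -4, 0, -1, -3, -4, -2, 0, -1, -3, -4, 0, 0, -1, 0, 0, 0, 0, -1, 0, 0, 0, 0])

```text
clock: 9.75
position: [0.4727, -0.0313, 0.3058]
ee_rot: [0.001, 1.0, -0.019, 0.001]
contact_force: [-0.5, -1.5, -0.7]
width: 0.0
gripper_force: 0.0
```

Run:
```python
from rig import get_state,get_image
import cv2,numpy as np
s=get_state();print(s['position'],s['contact_force'],s['clock'])
d=get_image('wrist');e=get_image('side')
cv2.imwrite("pics/w5.png",np.hstack([d["color"][0:250,100:500],cv2.resize(e["color"][130:280,230:350],(200,250))])[:,:,::-1])
```

```text
[ 0.47272178 -0.03130386  0.30579377] [-0.51275374 -1.50101448 -0.66111188] 9.75
```

View pics/w5.png

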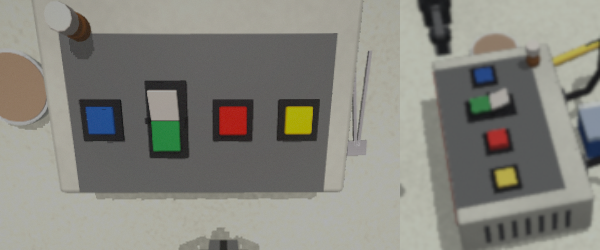

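From above, the rocker is on, blue (101,120) and yellow (298,120) look smaller than red because they are pushed in, and red is still out. The vial, dish and forceps haven't moved, and the arm is clear.

```bash
python3 -c "
from rig import sign_off
print(sign_off())"
```

```text
the job is handed in; nothing more can be done
None
```

The job is handed in: I tipped the rocker on, then pushed the blue key and then the yellow key fully in; red is still out, nothing else appears moved, and the arm finished clear of the box at about 10 s.

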